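Load the slide reader and lock it with the knob under its deck

ROBOT

A 6-joint arm with a two-finger parallel gripper is mounted at the origin on the work surface; the furniture and walls round the work are solid. World frame = base frame: x ahead of the robot, y to its left, z up, the work surface at z = 0. Lengths are in mm, angles in rad, forces in N, time in s.
With the tool pointing down it reaches from about 350 to 975 mm from the base axis. Payload 7.1 kg.
Tool frame: the origin (TCP) lies between the finger pads; the fingertips stand ahead of it and the grasp point (between the pads) lies 2 mm behind it (bot.tips_ahead is the x of the fingertips in the tool frame, in mm); x points along the fingers, z is the direction in which the jaws open and shut, and the axes are right-handed (so a half turn about x gives the same grasp; the last joint's range is limited). The gripper opens to 88 mm and grips with 3 to 60 N. Pads are 20 mm wide; open, the fingers measure 115 mm over their backs; the gripper's body (75 mm by 178 mm) begins 61 mm behind the grasp point.
Start: joints at [1.274, 0.423, 1.63, -0, 1.089, -0.019], TCP at [171.369, 601.03, 208.175] pointing down, gripper open.
Joint ranges: [-3, 3], [-0.9, 2.11], [0.09, 2.58], [-1.31, 4.45], [0.11, 2.69], [-2.54, 2.54]. Speed limits (rad/s): [2.39, 2.39, 3.01, 3.14, 3.14, 3.14].

INTERFACE

Orientations are given as a 3x3 rotation matrix whose columns are the frame's x, y, z axes.
In Python, from cell import bot, eyes, finish_job, telemetry gives the robot as it stands. The module is installed in compiled form; this text tells all that it offers. Calls block until the motion is done:
- bot.move_pose(position, orientation): joint-space move of the TCP to a pose.
- bot.move_linear(position, ori=None, max_speed=150, contact_N=None): straight line of the TCP; ori=None keeps the orientation; max_speed is the mean speed in mm/s. With contact_N (N) it stops when the force on the tool has changed by that much, and returns True; else False.
- bot.move_j(angles): joint-space move.
- bot.set_gripper(opening, strength=None): finger opening in mm; strength is the grip in N (None keeps the last); returns when the fingers have stopped.
- bot.sleep(seconds).
- bot.solve_ik(position, orientation): joint angles nearest the present ones, or None.
- eyes.capture(name): name is "scene" or "top" or "wrist"; returns a dict with "color" (480x640x3 uint8, blue, green, red), "z_map" (480x640 float32, mm along the optical axis (not along the pixel's ray), 0 where there is no reading), "fx", "fy", "cx", "cy" (pixels), "origin" and "attitude" of the camera in the world. Camera axes: x right, y up, looking along -z (the intrinsics and any distortion apply to the point x, -y, -z); pixel columns grow to the right and rows downward; lengths in mm; the calibration is good to about 2 mm. The wrist camera is an equidistant fisheye: a pixel r from the principal point sees the ray r / f radians off the axis. A picture is of the moment at which its call begins.
A pose or a line that the arm cannot do raises bot.IKError and nothing moves.
- finish_job(): hands the job in, once; it reports no verdict.
Trained networks look in a picture, given as the dict that the camera call returned (one of the last four; its "shot" number tells which), for a name from the list of things; names that differ only in an ending like _2 or _b are one class to them, and where a whole thing is asked for, a point or a joint stands for the part that bears it (a point fixed in the world has none). Each returns a list of dicts, best first, with "conf" (0 to 1); they miss things now and then, are a little off and sometimes report something else, mostly with a low value. They report only what shows in the picture. A call takes as long as a camera call.
- eyes.recognise(picture, thing): "location" ([x, y, z] in mm, in world coordinates, good to about 4 mm: the middle of the surface that is visible of it).
- eyes.masks_of(picture, thing): "pixels" (480x640 bool, what is visible of it).
- eyes.mark_of(picture, thing): "location" ([x, y, z] in mm, in world coordinates, good to about 4 mm: a listed point, or the origin of a listed thing).
Readings, each from a call of its own:
- telemetry.read_clock(): time.
- telemetry.read_joint_positions(): joint angles.
- telemetry.read_joint_velocities(): joint speeds.
- telemetry.read_joint_efforts(): joint torques, N m.
- telemetry.read_tool_pos(): TCP position.
- telemetry.read_orientation(): TCP orientation.
- telemetry.read_force(): force on the tool from outside, world axes, zero at the start.
- telemetry.read_wrist_torque(): the same for the moment, N m.
- telemetry.read_opening(): finger opening in mm.
Only numpy, scipy, OpenCV 4.12 (cv2) and the standard library are available. Lean on these libraries where they do the work, as an engineer would, in place of code of your own. Each camera call takes 0.05 s, during which the arm holds its last target. There are 200 camera calls.

TASK

Load the green slide box into the white slide reader. Turn the red knob under the reader's deck all the way counterclockwise (seen from above) to unlock it, pull the loading slide fully out by its black knob, set the slide box upright in the slide's tray and let go, push the slide fully home, and turn the red knob all the way back to lock it. Leave everything else where it stands.

Things in the scene. Friction and masses are not known exactly. Their poses are not given: they have to be found in the camera images.
- reader: White and grey bench reader, fixed. Origin on the worktop under the middle of the hood's front edge; its front faces -x, x to its back, z up. 'Reader' coordinates are mm in this frame. Deck x -60..82, y -113..113, z 60..70, on feet (radius 11) at x -47 and 70, y +-100; open below its front. Hood x 0..82, top z 119, open in front for y -108..83 below z 114.
- lock (a joint): Red knob under the deck, upright axis: 0 locked (stop), 1.396 fully open (stop), grows counterclockwise from above; stays where left, about 0.12 N m. Its lever points to 140 deg plus this angle, counterclockwise from reader +x: towards the front and +y locked, front and -y open. A red pin on its spindle above the deck (to z 88) blocks the slide's catch arm below about 0.7 rad.
- knob_axis (a point): Point on the red knob's upright axis, reader (-50, 50, 49). The knob is a disc of radius 30, z 38..58, with a lever 12 wide (16 at its round end), z 40..58, reaching 95 from the axis: it sticks out past the deck's front edge at x -60 and can be pushed sideways there by a fingertip from above.
- lever_end (a point): Middle of the lever's round end (radius 8 mm, z 40..58), 87 mm from the knob's axis, z 49. It moves with the knob.
- tray (a joint): Loading slide (m): 0 home (stop), 0.100 fully out (stop), along reader -x. Friction about 1.5 N, plus a detent click of a few N at 0.010 and at 0.090. More than about 6 mm from home, its catch arm stops the knob from turning back to locked.
- slide_knob (a point): Middle (z 91) of the black upright pull knob on the slide's tongue (30 wide, top z 77): z 77..105, stem radius 9, head radius 14 from z 94 up. With the slide home it is at reader (-56, -45), 42 mm free between head and hood. Hook it from behind, push it from the front, or pinch it, from above. Moves with the slide.
- bay (a point): Middle of the tray floor (z 75) of the slide, which takes the slide box; axes as the reader's. Inside 54 mm along x, 111 mm along y, lips 8 mm high, 4 thick. Home at reader (40, -45) under the hood, fully out at (-60, -45). The slide's steel catch arm at its +y side, y 9..63, z 78..88, moves with it.
- slide_box_center (a point): Centre of the green plastic slide box, 34 (x) by 91 (y) by 32 (z) mm, about 60 g, standing loose on the worktop; half-way up. Its y axis is its long axis and must lie along the reader's y to fit the tray; either way round.
- amber_b: Bystander: loose brown bottle 45 mm wide, 92 high; origin under its middle. It must not be moved (the other clutter is fixed). Also fixed and solid: a tall printer between the robot and the reader's +y side (world x 0.23 to 0.62, y above -0.125) and a black cord that arches from it, world (0.60, -0.11, 0.16) to (0.69, -0.20, 0.11) and down to the worktop behind the reader.

How it is judged (in metres and radians):
On the way, in this order (a step that is already met when the one before it is completed fails the run):
1. the red knob is turned open (value of joint lock above 1.2 rad), for 0.1 s.
2. the loading slide is pulled out past its outer detent (value of joint tray above 0.091 m), for 0.2 s.
3. the slide box stands in the tray of the pulled-out slide, let go (x of slide_box_center in the frame of bay between -0.014 and 0.014 m and y of slide_box_center in the frame of bay between -0.016 and 0.016 m and z of slide_box_center in the frame of bay between 0.011 and 0.021 m and angle between slide_box_center's own z axis and vertical below 0.12 rad and contact force between the fingers and slide_box below 0.05 N and value of joint tray above 0.05 m), for 0.2 s.
4. the slide is home with the box in it, the knob still open (x of slide_box_center in the frame of bay between -0.014 and 0.014 m and y of slide_box_center in the frame of bay between -0.016 and 0.016 m and z of slide_box_center in the frame of bay between 0.011 and 0.021 m and angle between slide_box_center's own z axis and vertical below 0.12 rad and value of joint tray below 0.006 m and value of joint lock above 0.7 rad), for 0.2 s.
At the end, for the whole second after the job is handed in: The slide box stands upright (within 0.12 rad) on the tray floor, its centre within 14 mm along and 16 mm across the tray's middle, at rest; the slide is within 6 mm of home; the knob is within 0.2 rad of locked (x of slide_box_center in the frame of bay between -0.014 and 0.014 m and y of slide_box_center in the frame of bay between -0.016 and 0.016 m and z of slide_box_center in the frame of bay between 0.011 and 0.021 m and angle between slide_box_center's own z axis and vertical below 0.12 rad and value of joint tray below 0.006 m and value of joint lock below 0.2 rad and linear speed of slide_box below 0.02 m/s); the robot touches nothing.
It fails at once if the brown bottle is moved more than 30 mm (distance of amber_b from where it was at the start of the episode above 0.03 m).
It fails at once if the slide is pulled past the lock (value of joint tray above 0.03 m and value of joint lock below 0.5 rad).
It also fails if it takes over 72 s, if anything falls off the work surface, if the arm or the gripper's body presses on something with over 40 N, if the wrist force passes 120 N, or if a joint passes its speed limit or range.

## Working session

There is one attempt and no reset: what is moved stays moved. The work goes in short steps, each a Python script; the robot and the scene stay as the last script left them, time stands still between calls to the robot, and variables do not carry over. Pictures are saved under pics/ and viewed, about 8 in all and at most 12, crops included, and the job is handed in when it is done.

```bash
mkdir -p pics
python3 - <<'E'
from cell import bot, eyes, telemetry
import cv2, numpy as np
print(telemetry.read_clock(), bot.tips_ahead, telemetry.read_opening())
ims=[]
for n in ["top","scene"]:
    p=eyes.capture(n); ims.append(p["color"])
    print(n,p["origin"],np.round(p["attitude"],3).tolist(),p["fx"])
    for t in ["reader","knob_axis","lever_end","slide_knob","bay","slide_box_center","amber_b"]:
        print(t,[(np.round(d["location"],1).tolist(),round(d["conf"],2)) for d in eyes.mark_of(p,t)[:2]])
cv2.imwrite("pics/a.png",ims[0]);cv2.imwrite("pics/b.png",ims[1])
print(telemetry.read_clock())
E
```

```text
0.0 17.0 87.61523955392305
top [ 408.6967127  -342.68639313  918.16586861] [[-0.025, 0.992, -0.122], [-1.0, -0.023, 0.017], [0.014, 0.123, 0.992]] 478.9277137207859
reader [([627.6, -366.3, 2.5], 0.84)]
knob_axis [([610.3, -298.6, 48.5], 0.6)]
lever_end [([572.6, -214.4, 46.3], 0.82)]
slide_knob [([560.0, -378.0, 92.5], 0.75), ([610.8, -294.1, 47.9], 0.72)]
bay []
slide_box_center [([377.5, -224.5, 16.6], 0.68)]
amber_b [([401.3, -469.8, 1.5], 0.56)]
scene [ -1.46896589  29.75889977 788.55143166] [[-0.593, 0.609, -0.527], [-0.805, -0.443, 0.394], [0.006, 0.658, 0.753]] 589.182946614284
reader [([628.7, -366.5, -4.1], 0.68)]
knob_axis [([610.3, -297.2, 50.7], 0.67)]
lever_end [([574.5, -216.2, 44.0], 0.91)]
slide_knob [([554.3, -373.0, 91.4], 0.72), ([373.0, -230.9, 18.0], 0.51)]
bay [([635.0, -420.5, 77.0], 0.76)]
slide_box_center [([372.1, -229.6, 15.7], 0.62)]
amber_b [([626.4, -367.4, -3.1], 0.34)]
0.8
```

View pics/a.png

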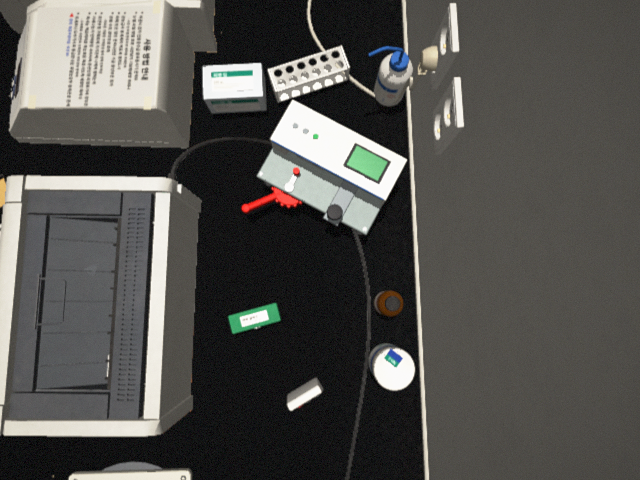

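View pics/b.png

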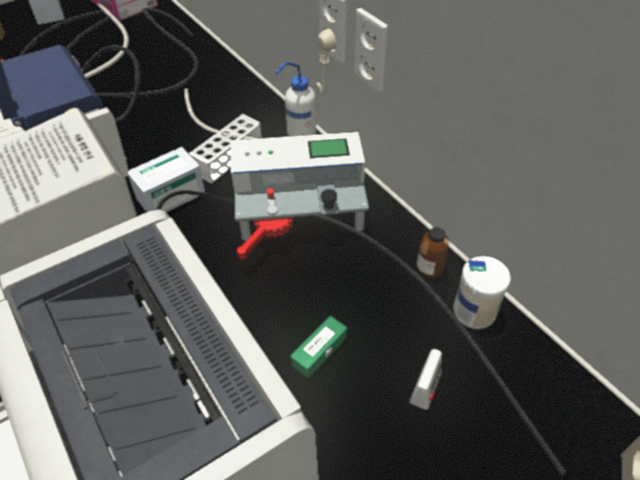

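Both views agree. In the top view the reader is at about (330,170), turned roughly -30°, with the lever's red end at (246,208), the black knob at (335,213), the green box at (254,318) and the bottle at (390,303). Next I'll refine the reader and box poses from depth.

```bash
cat > h.py <<'E'
from cell import bot, eyes, telemetry, finish_job
import numpy as np, cv2
def cloud(p):
    v,u=np.mgrid[:480,:640]; z=p["z_map"]
    c=np.stack([(u-p["cx"])/p["fx"]*z,-(v-p["cy"])/p["fy"]*z,-z],-1)
    w=c@np.array(p["attitude"]).T+p["origin"]; w[z==0]=np.nan
    return w
def rect(pts):
    return cv2.minAreaRect(np.ascontiguousarray(pts[:,:2],dtype=np.float32))
E
python3 - <<'E'
from h import *
for n in ["top","scene"]:
    p=eyes.capture(n); w=cloud(p); c=p["color"].astype(int)
    X,Y,Z=w[...,0],w[...,1],w[...,2]
    hood=(abs(Z-119)<6)&(np.hypot(X-650,Y+390)<170)&(X+Y*0>560)&(Y<-215)
    k=cv2.morphologyEx(hood.astype(np.uint8),cv2.MORPH_OPEN,np.ones((5,5)))>0
    l,lab,st,_=cv2.connectedComponentsWithStats(k.astype(np.uint8)); i=1+st[1:,4].argmax(); m=lab==i
    r=rect(w[m]); print(n,"hood",r,m.sum(),"z",np.nanmedian(Z[m]))
    print(cv2.boxPoints(r).round(1).tolist())
    g=(c[...,1]>c[...,2]+40)&(c[...,1]>c[...,0]+15)&(np.hypot(X-375,Y+228)<80)
    ys=np.argwhere(g); 
    hull=cv2.convexHull(ys[:,::-1].astype(np.int32)); f=np.zeros((480,640),np.uint8); cv2.fillConvexPoly(f,hull,1)
    t=(f>0)&(abs(Z-32)<5)
    r=rect(w[t]); print("box",r,t.sum(),"mean",w[t].mean(0),"medz",np.median(Z[t]))
    red=(c[...,2]>150)&(c[...,1]<70)&(c[...,0]<70)&(np.hypot(X-590,Y+260)<120)&(abs(Z-58)<5)
    print("red",red.sum(),w[red].mean(0)); q=w[red]; d=q-[610,-298,58]; far=q[np.hypot(d[:,0],d[:,1])>75]; print("far",far.mean(0))
    pr=(X>230)&(X<620)&(Y>-140)&(Y<200); print("printer z",np.percentile(Z[pr],[50,90,99]), "near edge", np.percentile(Z[pr&(X>400)&(Y<0)],[50,99]))
J=telemetry.read_joint_positions(); print(J)
E
```

```text
top hood ((663.0029296875, -385.1485900878906), (226.1601104736328, 84.14313507080078), 60.213008880615234) 5981 z 120.33582578678272
[[570.2999877929688, -462.3999938964844], [643.2999877929688, -504.20001220703125], [755.7000122070312, -307.8999938964844], [682.7000122070312, -266.1000061035156]]
box ((376.048583984375, -227.737060546875), (35.155860900878906, 91.40348815917969), 13.9454927444458) 932 mean [ 376.61487389 -227.83444523   32.87032043] medz 32.90379053109922
red 302 [ 587.56762598 -255.39433531   57.99225938]
far [ 577.00078778 -219.94178255   58.21280653]
printer z [191.07401082 199.97894    202.10518414] near edge [191.74990363 202.42320349]
scene hood ((662.2760620117188, -384.8446960449219), (225.3576202392578, 89.17950439453125), 59.85624313354492) 4270 z 120.1418429891184
[[567.0999755859375, -459.8999938964844], [644.2999877929688, -504.70001220703125], [757.4000244140625, -309.79998779296875], [680.2999877929688, -265.0]]
box ((375.9273376464844, -226.7515869140625), (35.4849853515625, 93.10261535644531), 13.633063316345215) 1308 mean [ 374.42512041 -224.47155499   32.55717451] medz 32.67085430870986
red 432 [ 588.16176927 -263.8815751    58.06796705]
far [ 576.57646086 -219.24207541   58.17906873]
printer z [193.03344043 200.03524466 201.74561431] near edge [194.15799719 202.09491925]
[ 1.27396152e+00  4.23106888e-01  1.62989683e+00  3.15288746e-06
  1.08859996e+00 -1.89528506e-02]
```

```bash
cat >> h.py <<'E'
O=np.array([627.4,-365.2]); YAW=np.radians(-30.0)
def W(x,y,z):  # reader -> world; z = wanted height of fingertips -> TCP
    c,s=np.cos(YAW),np.sin(YAW)
    return [O[0]+c*x-s*y, O[1]+s*x+c*y, z+17.0]
def ori(a):
    z=np.array([np.cos(a),np.sin(a),0]); x=np.array([0,0,-1.]); return np.stack([x,np.cross(z,x),z],1)
def lever_tip(th,r,off,z):  # th reader angle of lever; off signed ccw distance
    return W(-50+r*np.cos(th)-off*np.sin(th), 50+r*np.sin(th)+off*np.cos(th), z)
def st(): 
    print("t",round(telemetry.read_clock(),2),"tcp",np.round(telemetry.read_tool_pos(),1),"F",np.round(telemetry.read_force(),1),"open",round(telemetry.read_opening(),1))
E
python3 - <<'E'
from h import *
D=np.radians
for nm,p,a in [("lev",lever_tip(D(140),70,-24,47),YAW),("levend",lever_tip(D(220),70,-20,47),YAW),("knob",W(-56,-45,88),YAW),("out",W(-156,-45,88),YAW),("place",W(-60,-45,88),YAW),("box",[376,-227.3,29],D(13.8))]:
    for k in (0,np.pi):
        q=bot.solve_ik(p,ori(a+k)); print(nm,k>0,np.round(p,0),None if q is None else np.round(q,2))
E
```

```text
lev False [ 608. -223.   64.] [-0.37  0.63  1.66 -0.    0.85  0.15]
lev True [ 608. -223.   64.] None
levend False [ 537. -289.   64.] [-0.51  0.59  1.75 -0.    0.81  0.01]
levend True [ 537. -289.   64.] None
knob False [ 556. -376.  105.] [-0.61  0.61  1.58 -0.    0.95 -0.09]
knob True [ 556. -376.  105.] None
out False [ 470. -326.  105.] [-0.63  0.48  1.82 -0.    0.84 -0.1 ]
out True [ 470. -326.  105.] None
place False [ 553. -374.  105.] [-0.61  0.6   1.59 -0.    0.95 -0.09]
place True [ 553. -374.  105.] None
box False [ 376. -227.   29.] [-0.57  0.48  2.13 -0.    0.53 -0.81]
box True [ 376. -227.   29.] [-0.57  0.48  2.13 -0.    0.53  2.33]
```

Run:
```python
from h import *
D=np.radians
p=telemetry.read_tool_pos(); bot.set_gripper(0,20)
bot.move_linear([p[0],p[1],400],max_speed=300)
s=lever_tip(D(140),70,-27,47)
bot.move_pose([s[0],s[1],300],ori(YAW)); st()
bot.move_linear([s[0],s[1],90],max_speed=200,contact_N=15)
print("down",bot.move_linear(s,max_speed=60,contact_N=8)); st()
for th in range(145,231,8):
    t=D(th); ext=13.5*abs(np.sin(t))+10*abs(np.cos(t))
    hit=bot.move_linear(lever_tip(t,70,-(6+ext),47),max_speed=90,contact_N=14)
    print(th,hit,np.round(telemetry.read_force(),1))
    if hit: break
st()
pic=eyes.capture("top"); print([(d["location"],d["conf"]) for d in eyes.mark_of(pic,"lever_end")]); cv2.imwrite("pics/c.png",cv2.resize(pic["color"][90:270,180:430],None,fx=3,fy=3))
```

```text
t 6.31 tcp [ 610.8 -221.2  300.1] F [-0.   0.3 -0. ] open 0.2
down False
t 8.09 tcp [ 610.4 -221.8   63.6] F [ 0.3  0.  -1.1] open 0.7
145 False [ 1.3 -0.8 -0.3]
153 False [-0.4 -0.1  0.3]
161 False [ 1.2 -0.3  0.3]
169 False [-0.1  0.3  0.6]
177 False [0.4 0.7 0.2]
185 False [ 0.1  0.2 -0. ]
193 False [-0.4 -0.1  0.1]
201 False [-0.2 -0.3 -0.1]
209 False [-0.6  0.4  0.2]
217 False [ 0.9 -0.7 -0.1]
225 False [-0.   0.1  0.2]
t 11.0 tcp [ 535.6 -293.8   64. ] F [-0.   0.1  0.2] open 0.1
[([403.7, -469.6, 3.9], 0.68)]
```

View pics/c.png

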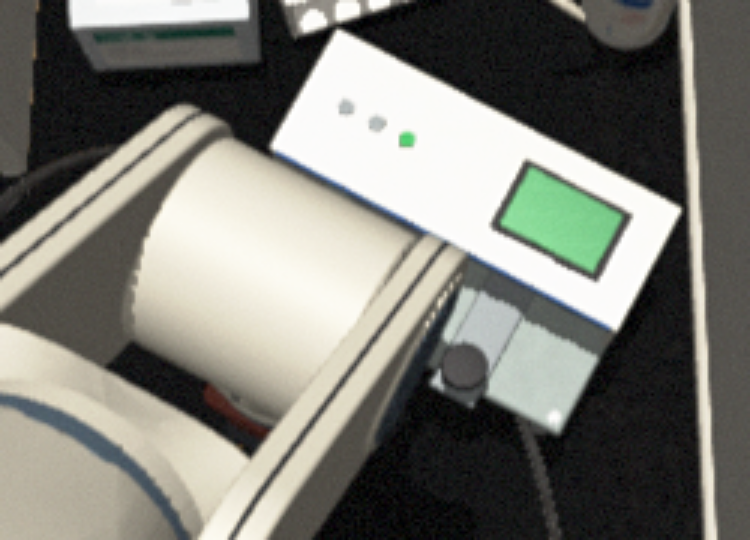

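The arm hides the lever in this view (only a bit of red shows at crop (235,410)); the forces are low. I'll check from the scene and wrist cameras.

Run:
```python
from h import *
a=eyes.capture("scene"); print([(np.round(d["location"],1),d["conf"]) for d in eyes.mark_of(a,"lever_end")])
b=eyes.capture("wrist"); print([(np.round(d["location"],1),d["conf"]) for d in eyes.mark_of(b,"lever_end")])
print("expected open end",np.round(lever_tip(np.radians(220),87,0,32),0))
cv2.imwrite("pics/d.png",np.hstack([cv2.resize(a["color"][110:310,190:430],(400,333)),cv2.resize(b["color"],(400,300))[:300].copy() if 0 else cv2.resize(b["color"],(400,333))]))
```

```text
[(array([ 574.7, -214.4,   43.1]), 0.56)]
[(array([ 572.2, -212. ,   50. ]), 0.86)]
expected open end [ 523. -312.   49.]
```

View pics/d.png

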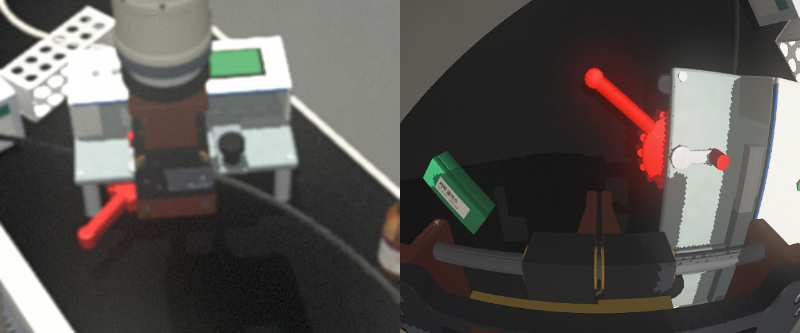

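The lever is still locked in both views: the fingertips went past without moving it. I'll measure the true tip position from the wrist depth.

```bash
cat >> h.py <<'E'
def fish(p):
    v,u=np.mgrid[:480,:640]; x=(u-p["cx"])/p["fx"]; y=(v-p["cy"])/p["fy"]; r=np.hypot(x,y); z=p["z_map"]
    k=np.tan(np.minimum(r,1.5))/np.maximum(r,1e-9)
    c=np.stack([x*k*z,-y*k*z,-z],-1); w=c@np.array(p["attitude"]).T+p["origin"]; w[z==0]=np.nan
    return w
E
python3 - <<'E'
from h import *
p=eyes.capture("wrist"); w=fish(p); tcp=telemetry.read_tool_pos(); R=telemetry.read_orientation()
print(np.round(R,3).tolist(),p["fx"],p["origin"])
m=(np.hypot(w[...,0]-tcp[0],w[...,1]-tcp[1])<25)
t=w[m]; print("near-axis pts: lowest",np.round(t[np.argsort(t[:,2])][[0,5,20,60,150]],1).tolist())
for v in range(260,330,8): print(v,np.round(w[v,[300,310,318,326]],0).tolist())
c=p["color"].astype(int); red=(c[...,2]>150)&(c[...,1]<70)&(c[...,0]<70); q=w[red]; print("red",np.nanmedian(q,0),np.nanpercentile(q[:,2],[5,50,95]))
d=np.hypot(q[:,0]-573,q[:,1]+213)<10; print("lever end red",np.nanmean(q[d],0),d.sum())
E
```

```text
[[-0.0, 0.5, 0.866], [0.0, 0.866, -0.5], [-1.0, -0.0, -0.0]] 371.64829954431775 [ 577.06393871 -220.3216731   241.54300738]
near-axis pts: lowest [[559.8, -294.9, -1.1], [520.3, -302.7, -0.9], [514.1, -300.8, -0.7], [547.5, -304.4, -0.4], [553.7, -286.2, -0.2]]
260 [[517.0, -299.0, 1.0], [523.0, -302.0, 1.0], [528.0, -305.0, 1.0], [533.0, -308.0, 1.0]]
268 [[514.0, -304.0, 1.0], [520.0, -308.0, 1.0], [525.0, -311.0, 0.0], [530.0, -313.0, 1.0]]
276 [[511.0, -309.0, 3.0], [537.0, -282.0, 81.0], [522.0, -316.0, 1.0], [543.0, -286.0, 80.0]]
284 [[533.0, -280.0, 89.0], [537.0, -282.0, 89.0], [539.0, -285.0, 87.0], [543.0, -286.0, 89.0]]
292 [[533.0, -280.0, 98.0], [537.0, -282.0, 98.0], [540.0, -285.0, 97.0], [543.0, -286.0, 98.0]]
300 [[534.0, -280.0, 105.0], [537.0, -282.0, 105.0], [540.0, -285.0, 103.0], [543.0, -286.0, 105.0]]
308 [[534.0, -281.0, 111.0], [537.0, -283.0, 112.0], [539.0, -285.0, 109.0], [543.0, -286.0, 112.0]]
316 [[534.0, -280.0, 119.0], [538.0, -282.0, 118.0], [538.0, -288.0, 110.0], [543.0, -286.0, 117.0]]
324 [[535.0, -281.0, 124.0], [538.0, -283.0, 124.0], [536.0, -291.0, 111.0], [543.0, -286.0, 124.0]]
red [ 586.82451571 -267.30835825   58.69586235] [56.65368725 58.69586235 59.94511004]
lever end red [ 573.52491929 -216.49902353   58.634917  ] 462
```

Run:
```python
from h import *
print("tips",bot.tips_ahead)
p=telemetry.read_tool_pos(); bot.move_linear([p[0],p[1],160],max_speed=250)
for o in (0,88):
    bot.set_gripper(o,20); st()
    p=eyes.capture("wrist"); w=fish(p); tcp=telemetry.read_tool_pos(); R=telemetry.read_orientation()
    l=(w-tcp)@R
    m=(abs(l[...,1])<12)&(abs(l[...,2])<62)&(l[...,0]<60)&(l[...,0]>-60)
    print(o,"tips",bot.tips_ahead,"max ahead",np.sort(l[m][:,0])[-8:].round(1),np.sort(l[m][:,2])[[0,20,-20,-1]].round(1))
```

```text
tips 17.0
t 12.1 tcp [ 534.7 -292.5  158.3] F [-0.6  0.4 -0.5] open 0.3
0 tips 17.0 max ahead [-15.6 -15.6 -15.5 -15.5 -15.4 -15.3 -15.3 -15.1] [-12.7 -10.9   9.8  11.2]
t 13.53 tcp [ 535.7 -293.   160. ] F [-0.4  1.1  0.7] open 87.7
88 tips 17.0 max ahead [-15.  -15.  -15.  -14.9 -14.9 -14.9 -14.7 -14.6] [-55.6 -54.   53.1  54.5]
```

Run:
```python
from h import *
bot.set_gripper(0,20)
p=eyes.capture("wrist"); w=fish(p); tcp=telemetry.read_tool_pos(); R=telemetry.read_orientation()
l=(w-tcp)@R
m=(l[...,0]<0)&(l[...,0]>-170)&(abs(l[...,1])<120)&(abs(l[...,2])<130)&(np.hypot(l[...,1],l[...,2])>16)
g=l[m]
for a in range(-150,0,10):
    s=g[(g[:,0]>=a)&(g[:,0]<a+10)]
    if len(s): print(a,len(s),"y",s[:,1].min().round(),s[:,1].max().round(),"z",s[:,2].min().round(),s[:,2].max().round())
bot.move_linear([450,-330,100],max_speed=250)
bot.move_linear([450,-330,30],max_speed=150,contact_N=8)
print(bot.move_linear([450,-330,-14],max_speed=25,contact_N=4)); st()
z=telemetry.read_tool_pos()[2]; bot.move_linear([450,-330,z+60],max_speed=200)
```

```text
-150 64 y 14.0 23.0 z -41.0 70.0
-140 28593 y -4.0 33.0 z -90.0 89.0
-130 11879 y -2.0 33.0 z -86.0 86.0
-120 26717 y -1.0 34.0 z -87.0 86.0
-110 9557 y -14.0 33.0 z -82.0 81.0
-100 1322 y -18.0 32.0 z -81.0 80.0
-70 13 y 9.0 11.0 z -13.0 -12.0
False
t 18.08 tcp [ 450.1 -330.1  -13.9] F [ 0.1 -0.6  0.9] open 0.3
```

The tool turns out to be about 32 mm shorter than stated. Depth puts the tips 15.5 mm behind the TCP, and the probe reached TCP z = -14 without touching the worktop. I'll correct for this and redo the unlock.

```bash
sed -i 's/z+17.0\]/z-15.5]/' h.py
cat >> h.py <<'E'
def swing(t0,t1,sgn,z=47,r=70,step=8):
    # sgn=+1 push ccw (tip on cw side), -1 push cw
    for th in list(range(t0,t1,sgn*step))+[t1]:
        t=np.radians(th); ext=13.5*abs(np.sin(t))+10*abs(np.cos(t))
        hit=bot.move_linear(lever_tip(t,r,-sgn*(6+ext),z),max_speed=90,contact_N=12)
        print(th,hit,np.round(telemetry.read_force(),1))
        if hit: break
E
python3 - <<'E'
from h import *
D=np.radians
s=lever_tip(D(140),70,-27,47)
bot.move_linear([450,-330,115],max_speed=250)
bot.move_linear([s[0],s[1],115],max_speed=250)
print("down",bot.move_linear(s,max_speed=70,contact_N=8)); st()
swing(148,226,1); st()
a=eyes.capture("wrist"); print([(np.round(d["location"],1),d["conf"]) for d in eyes.mark_of(a,"lever_end")])
w=fish(a); c=a["color"].astype(int); red=(c[...,2]>150)&(c[...,1]<70)&(c[...,0]<70)&(abs(w[...,2]-58)<5); q=w[red][:,:2]-O
q=np.stack([q@[np.cos(YAW),np.sin(YAW)],q@[-np.sin(YAW),np.cos(YAW)]],1)-[-50,50]; f=q[np.hypot(*q.T)>60]
print(len(f),"lever angle",np.degrees(np.arctan2(*f.mean(0)[::-1]))%360 if len(f) else None)
E
```

```text
down False
t 21.23 tcp [ 610.9 -222.1   32. ] F [ 1.  -0.8 -0.5] open 0.6
148 False [ 0.5 -0.6  0.1]
156 False [-0.5  0.7 -0.5]
164 False [-0.6  0.5 -0.1]
172 False [-0.1 -0.3 -0.2]
180 False [-0.4  0.2 -0.1]
188 False [ 0.2 -0.7 -0.3]
196 False [-0.5  1.4 -0.7]
204 False [0.1 0.3 0.1]
212 False [-1.1 -0.4  0.9]
220 False [-0.1 -0.4  0.2]
226 False [ 4.9 18.9  4.6]
t 24.17 tcp [ 535.4 -290.5   31.2] F [ 4.9 18.9  4.6] open 0.5
[]
307 lever angle 219.9404014806704
```

Run:
```python
from h import *
D=np.radians
bot.move_linear(lever_tip(D(220),70,-26,47),max_speed=90)
p=telemetry.read_tool_pos(); bot.move_linear([p[0],p[1],115],max_speed=200); bot.set_gripper(50,20)
bot.move_linear(W(-56,-45,130),max_speed=200)
print("down",bot.move_linear(W(-56,-45,87),max_speed=80,contact_N=8)); st()
bot.set_gripper(20,20); st()
print("pull",bot.move_linear(W(-100,-45,87),max_speed=70,contact_N=25)); st()
print("pull",bot.move_linear(W(-150,-45,87),max_speed=70,contact_N=25)); st()
print("pull",bot.move_linear(W(-160,-45,87),max_speed=30,contact_N=12)); st()
a=eyes.capture("wrist"); cv2.imwrite("pics/e.png",a["color"])
```

```text
down False
t 27.32 tcp [ 556.5 -376.2   71.3] F [-0.2  0.8  0. ] open 50.2
t 27.82 tcp [ 556.3 -376.2   71.9] F [-1.9  0.5  3.5] open 27.0
pull False
t 28.59 tcp [ 518.  -354.3   71.8] F [-2.7 -0.9  6.1] open 27.1
pull False
t 29.46 tcp [ 473.7 -328.9   71.8] F [-4.1 -3.6  8.6] open 27.0
pull True
t 29.77 tcp [ 469.5 -326.6   71.9] F [ 0.9 -0.9  0.8] open 27.2
```

View pics/e.png

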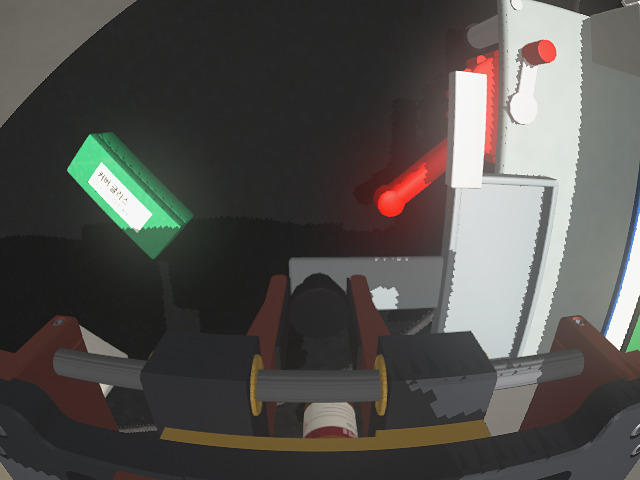

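The wrist view shows the tray fully out (travel 100.0 mm), with the empty tray at (505,260), the lever open at (390,200) and the green box at (130,195). Next is fetching the box.

Run:
```python
from h import *
D=np.radians
bot.set_gripper(50,20)
p=telemetry.read_tool_pos(); bot.move_linear([p[0],p[1],115],max_speed=200)
B=[376,-227.3]
bot.move_pose([*B,90],ori(D(13.8))); 
bot.set_gripper(60)
a=eyes.capture("top")
print("down",bot.move_linear([*B,-4.5],max_speed=100,contact_N=8)); st()
bot.set_gripper(25,20); st()
bot.move_linear([*B,100],max_speed=150); st()
a=eyes.capture("wrist"); print([(np.round(d["location"],1),d["conf"]) for d in eyes.mark_of(a,"slide_box_center")]); cv2.imwrite("pics/f.png",a["color"])
```

```text
down False
t 33.01 tcp [ 376.3 -227.5   -4.2] F [ 0.3 -0.2 -0.5] open 60.0
t 33.53 tcp [ 376.2 -227.4   -4.2] F [-0.1  1.2  4.6] open 33.9
t 34.38 tcp [ 375.5 -227.    99.5] F [-0.4  0.4 -1.8] open 33.8
[(array([ 375.8, -225.1,  120.9]), 0.86), (array([ 626.8, -367.2,    1.3]), 0.33)]
```

View pics/f.png

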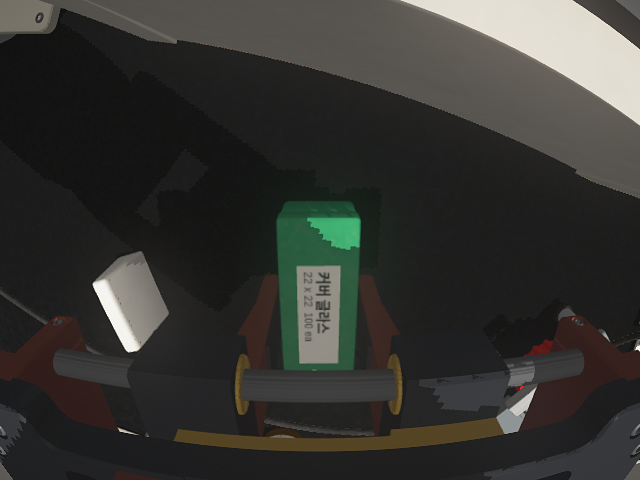

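Box is held squarely and clear. Placing it in the tray.

Run:
```python
from h import *
bot.move_pose(W(-60,-45,150),ori(YAW)); st()
bot.move_linear(W(-60,-45,96),max_speed=130,contact_N=10)
print("down",bot.move_linear(W(-60,-45,84.5),max_speed=25,contact_N=4)); st()
bot.set_gripper(46,20); st()
bot.move_linear(W(-60,-45,150),max_speed=120)
bot.move_linear(W(-150,-45,140),max_speed=200); bot.sleep(.2)
a=eyes.capture("wrist"); print([(np.round(d["location"],1),d["conf"]) for d in eyes.mark_of(a,"slide_box_center")]); print("want",np.round(W(-60,-45,91+15.5),1))
w=fish(a); c=a["color"].astype(int); q=w[(c[...,1]>c[...,2]+40)&(c[...,1]>c[...,0]+15)&(np.hypot(w[...,0]-553,w[...,1]+374)<70)]
print("green z",np.percentile(q[:,2],[50,90,98]))
q=q[q[:,2]>100]; print(rect(q))
cv2.imwrite("pics/g.png",a["color"])
```

```text
t 35.41 tcp [ 551.6 -373.1  133.2] F [-0.1  0.4 -1.5] open 33.8
down True
t 36.42 tcp [ 553.6 -374.6   70.6] F [-0.   0.1  3.9] open 34.0
t 36.85 tcp [ 552.5 -373.9   69.5] F [ 0.3 -0.9  0.3] open 46.3
[(array([ 554.8, -373.6,   91.6]), 0.59)]
want [ 552.9 -374.2   91. ]
green z [107.98714711 108.78501625 109.26609028]
((552.716796875, -374.8548278808594), (90.77892303466797, 33.865230560302734), 59.88334274291992)
```

View pics/g.png

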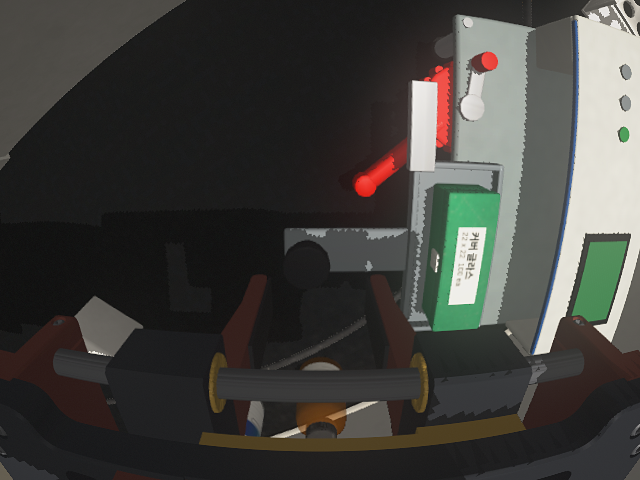

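The box lies flat and centred in the tray (465,255), top at z≈108 as expected, within about 1 mm. Next: push home, then lock.

Run:
```python
from h import *
D=np.radians
bot.move_linear(W(-156,-45,125),max_speed=150); bot.set_gripper(50,20)
print("down",bot.move_linear(W(-156,-45,87),max_speed=80,contact_N=8))
bot.set_gripper(20,25); st()
print("push",bot.move_linear(W(-100,-45,87),max_speed=60,contact_N=25)); st()
print("push",bot.move_linear(W(-62,-45,87),max_speed=60,contact_N=25)); st()
print("push",bot.move_linear(W(-51,-45,87),max_speed=25,contact_N=15)); st()
bot.sleep(.3); bot.set_gripper(46); st()
p=telemetry.read_tool_pos(); bot.move_linear([p[0],p[1],115],max_speed=150); bot.set_gripper(0)
q=lever_tip(D(220),70,28,100); bot.move_linear(q,max_speed=200)
a=eyes.capture("wrist"); print([(np.round(d["location"],1),d["conf"]) for d in eyes.mark_of(a,"slide_knob")],W(-56,-45,106.5)); st()
cv2.imwrite("pics/i.png",a["color"])
```

```text
down False
t 40.13 tcp [ 470.  -326.3   71.9] F [-0.1 -0.1  2.5] open 26.8
push False
t 41.22 tcp [ 519.6 -354.7   71.8] F [2.3 0.5 4.7] open 27.0
push False
t 42.0 tcp [ 552.3 -373.4   71.9] F [3.7 2.2 4.3] open 27.0
push True
t 42.37 tcp [ 556.4 -375.7   71.8] F [-1.   1.3  6.7] open 27.0
t 43.18 tcp [ 557.1 -375.7   71.7] F [0.5 0.8 0. ] open 45.8
[(array([ 555.9, -375.2,   93.5]), 0.74)] [np.float64(556.4025773880714), np.float64(-376.17114317029973), 91.0]
t 44.94 tcp [ 546.2 -337.9   85.6] F [ 0.2 -1.  -0.2] open 0.5
```

View pics/i.png

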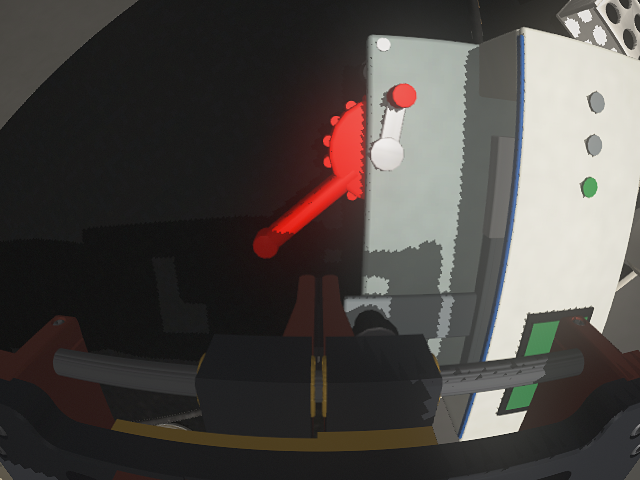

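Slide is home, lever still open at (265,243). Locking now.

Run:
```python
from h import *
D=np.radians
print("down",bot.move_linear(lever_tip(D(220),70,28,47),max_speed=70,contact_N=8)); st()
swing(214,133,-1); st()
bot.move_linear(lever_tip(D(140),70,32,47),max_speed=90)
p=telemetry.read_tool_pos(); bot.move_linear([p[0],p[1],120],max_speed=200)
bot.move_linear(W(-150,0,160),max_speed=250); bot.sleep(.2)
a=eyes.capture("wrist"); w=fish(a); c=a["color"].astype(int); red=(c[...,2]>150)&(c[...,1]<70)&(c[...,0]<70)&(abs(w[...,2]-58)<5); q=w[red][:,:2]-O
q=np.stack([q@[np.cos(YAW),np.sin(YAW)],q@[-np.sin(YAW),np.cos(YAW)]],1)-[-50,50]; f=q[np.hypot(*q.T)>60]
print(len(f),"lever angle",np.degrees(np.arctan2(*f.mean(0)[::-1]))%360 if len(f) else None)
for n in ("slide_knob","slide_box_center","lever_end"): print(n,[(np.round(d["location"],1),d["conf"]) for d in eyes.mark_of(a,n)])
cv2.imwrite("pics/j.png",a["color"]); st()
```

```text
down False
t 45.85 tcp [ 545.3 -336.8   31.7] F [ 0.1  0.2 -0.4] open 0.3
214 False [-0.3  0.2 -0.6]
206 False [-0.   0.2  0.7]
198 False [ 0.  -0.3 -0.1]
190 False [-0.2 -0.1 -0.5]
182 False [ 0.7 -0.2  0.2]
174 False [-0.8  0.5 -0.2]
166 False [-0.5  0.2  0.2]
158 False [-0.  0. -0.]
150 False [ 0.5  0.6 -0.3]
142 False [ 0.3  0.5 -1. ]
134 True [-6.8 -4.6  3.8]
t 48.73 tcp [ 565.  -236.    30.5] F [-6.8 -4.6  3.8] open 0.5
736 lever angle 141.6032394055765
slide_knob [(array([ 560.1, -375.3,   91.7]), 0.59)]
slide_box_center []
lever_end [(array([ 576.2, -213.1,   50.1]), 0.62)]
t 50.48 tcp [ 497.8 -289.7  144.2] F [-0.1  1.   0.1] open 0.5
```

View pics/j.png

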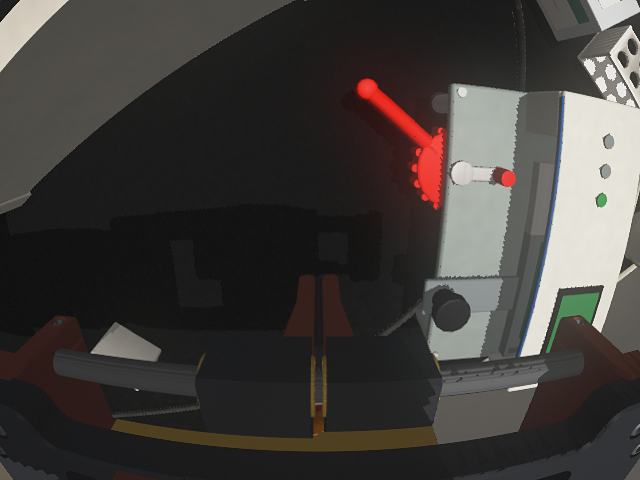

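Lever is back at about 141° (140° is locked, end at (367,88)), the slide knob is at its home spot and the gripper is clear.

```bash
python3 -c "
from h import *
finish_job(); print('ok')"
```

```text
the job is handed in; nothing more can be done
ok
```

The slide box is in the reader, the slide is home and the knob is locked. I handed the job in at about 50.5 s of the 72 s allowed; no verdict was reported.

**What I did:** I turned the red knob open, pulled the slide out 100 mm to its stop, set the box in the tray and let go. Then I pushed the slide home and turned the knob back to its stop.

**Last checks:**
- **Knob:** the lever read about 141.6°, against 140° for locked, so it was within 0.03 rad.
- **Slide:** the gripper was back within about 1 mm of where it first gripped the knob. The network's last mark of the knob was within 4 mm of home.
- **Box:** with the slide out, it lay flat within about 1 mm of the tray's middle. Under the hood the network no longer reported it, so I didn't check it again after pushing home.
- **Robot:** the gripper was well clear of everything and the force was near zero.
- **Bottle:** I never touched it, and it showed in its place in the later pictures. I didn't measure its position again.

**What disagreed:** `bot.tips_ahead` says the fingertips are 17 mm ahead of the TCP, but wrist depth put them about 15.5 mm behind it. My first attempt to turn the knob therefore passed above the lever without moving it. After I corrected for that, every contact came where expected.

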